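# Slide the tall bottle crate home into its bench bay

## Robot

A 6-joint arm with a two-finger parallel gripper is mounted at the origin on a cart in front of the work surface, level with it; the furniture and walls round the work are solid. World frame = base frame: x ahead of the robot, y to its left, z up, the work surface at z = 0. Lengths are in m, angles in rad, forces in N, time in s.
With the tool pointing down it reaches from about 0.275 to 0.825 m from the base axis. Payload 4.9 kg.
Tool frame: the origin (TCP) lies midway between the tips of the shut fingers; the grasp point (between the pads) lies 19 mm behind it (grip_point_offset is the distance from the TCP to the grasp point, in m); z points along the fingers, y is the line along which they close (so a half turn about z gives the same grasp; the last joint's range is limited). The gripper opens to 85 mm and grips with 20 to 120 N. Pads are 22 mm wide; open, the fingers measure 114 mm over their backs; the gripper's body (76 mm by 85 mm) begins 54 mm behind the grasp point. The pads swing forward as they close: fully open they stand 13 mm farther back than shut.
Start: joints at [1.105, 0.326, -0.193, 1.052, 0, 1.437], TCP at [0.179, 0.52, 0.231] pointing down, gripper open.
Joint ranges: [-2.65, 2.65], [-0.97, 1.79], [-1.3, 1.35], [-1.93, 2.1], [-1.47, 1.37], [-3.14, 3.14]. Speed limits (rad/s): [2.57, 2.57, 3.14, 3.14, 3.14, 3.14].

## Interface

Orientations are given as a rotation vector (axis times angle).
In Python, from cell import * gives the robot as it stands. Calls block until the motion is done:
- movep(position, orientation): joint-space move of the TCP to a pose.
- move_l(position, velocity=0.15, rot=None, until_force=None): straight line of the TCP; rot=None keeps the orientation; velocity is the mean speed in m/s. With until_force (N) it stops when the force on the tool has changed by that much, and returns True; else False.
- set_joints(angles): joint-space move.
- let_go() and grab(newtons=None): open the fingers fully, or close them until they stop; newtons is the grip in N (None keeps the last).
- sleep(seconds).
- ik(position, orientation): joint angles nearest the present ones, or None.
- get_state(): the state.
- grab_frame(name): name is "side" or "top"; returns a dict with "img" (480x640x3 uint8, red, green, blue), "fx", "fy", "cx", "cy" (pixels), "cam_to_world" (4x4, takes a point from camera to world coordinates). Camera axes: x right, y down, z forward; pixel columns grow to the right and rows downward; lengths in m; the calibration is good to about 2 mm. A picture is of the moment at which its call begins. There is no depth.
A pose or a line that the arm cannot do raises MotionError and nothing moves.
- sign_off(): hands the job in; it is judged then, once.
Trained networks look in the newest picture that a camera, given by its name, has taken for a name from the list of things; names that differ only in an ending like _2 or _b are one class to them, and where a whole thing is asked for, a point or a joint stands for the part that bears it (a point fixed in the world has none). Each returns a list of dicts, best first, with "score" (0 to 1); they miss things now and then, are a little off and sometimes report something else, mostly with a low value. They report only what shows in the picture. A call takes as long as a camera call. They do not tell look-alikes from the thing itself.
- spot_in(camera, name): "centre" ([column, row] in pixels, amid what is visible of it).
- silhouettes(camera, name): "mask" (480x640 bool, what is visible of it) and "centre" ([column, row] in pixels, amid what is visible of it).
- tip_of(camera, name): "centre" ([column, row] in pixels: a listed point, or the origin of a listed thing).
The state is a dict: "clock": time; "q": joint angles; "joint_velocities": joint speeds; "tau": joint torques, N m; "position": TCP position; "eef_rot": TCP orientation; "contact_force": force on the tool from outside, world axes, zero at the start; "wrist_torque": the same for the moment, N m; "finger_gap": opening from 0.0 (shut) to 1.0 (fully open); "grasp_force": force on a finger pad.
Only numpy, scipy, OpenCV 4.12 (cv2) and the standard library are available. Lean on these libraries where they do the work, as an engineer would, in place of code of your own. Each camera call takes 0.05 s, during which the arm holds its last target. There are 200 camera calls.

## Task

The tall grey crate with the two brown bottles is heavy and topples easily. Without gripping or lifting it, push it with the fingertips, low near its base, so that it slides upright over the bench into the three-sided steel bay beyond it, until its far side stands flush against the bay's rear rail, then let go and back off. Don't let it rock or tip, don't touch the bottles in it or the upper part of the crate, and leave the things standing round about where they are.

Things in the scene. Friction and masses are not known exactly. Their poses are not given: they have to be found in the camera images.
- crate: Tall grey plastic crate, 80 (x) x 150 (y) mm, 129 mm high, brown bottles in it up to 174 mm; 0.8 to 1 kg, on four rubber feet 4 mm high (friction 0.7 to 1.0). A solid kick ledge over its whole width juts out 35 mm from its near side, to x = -75 mm, 8 to 34 mm above the bench. Origin: on the bench, centre of the 80 x 150 body; z up, x towards its far long side, away from the robot.
- crate_push (a point): Middle of the kick ledge's flat front edge (crate x = -75 mm, 18 mm above the bench): push here, towards crate +x. Pushed higher than about 35 to 50 mm above the bench the crate tips. Touching it with the fingers while their grasp point (some 19 mm short of the tips) is over 70 mm above the bench counts as touching its upper part.
- bay: Fixed bay of bright steel rails, 22 mm high, 12 mm thick, on the bench (no floor plate). Origin: where the crate's origin is when home; x points into the bay, y left. Rear rail's inner face at x = +40 mm; side rails' inner faces at y = +-83 mm (8 mm play each side), straight from x = -40 mm on; nearer the mouth they flare to about y = +-105 mm at x = -80 mm and guide the crate in.
- left_bottle: Brown screw-cap bottle, 62 mm diameter, 164 mm high, fixed in the crate's left (+y) half; origin at the centre of its underside. Not to be touched.
- right_bottle: The same bottle in the crate's right (-y) half. Not to be touched.
- flask: Bystander: loose amber flask with a screw cap, 68 mm diameter, 139 mm high, beside the bay; origin at the centre of its underside.
- tube: Bystander: loose upright capped tube, 35 mm diameter, 111 mm high, on the other side of the bay; origin at the centre of its underside.
- dish: Bystander: loose petri dish, 90 mm diameter, 15 mm high, to the left of the crate; origin at the centre of its underside.
- timer: Bystander: loose bench timer, 58x68x20 mm, to the right of the crate; origin at the centre of its underside.
- wash: Bystander: loose wash bottle with a bent spout, 62x94 mm, 205 mm high, farther to the left; origin near the centre of its underside.
- tube_b: Bystander: loose upright capped tube, 35 mm diameter, 111 mm high, far to the right; origin at the centre of its underside.
Not all that is in view belongs to the job. There is more than one size of the crate; the one meant has the size given above.

How it is judged:
On the way:
1. the crate has entered the bay: upright, between the side rails (x of crate in the frame of bay above -0.06 m and y of crate in the frame of bay between -0.025 and 0.025 m and angle between crate's own z axis and vertical below 0.1 rad), for 0.1 s.
At the end, for the whole second after the job is handed in: The crate stands upright and still on the bench in the bay, not lifted: its origin within 6 mm of home along the bay (far side flush with the rear rail), within 14 mm sideways, square to the bay within 0.09 rad (x of crate in the frame of bay between -0.006 and 0.006 m and y of crate in the frame of bay between -0.014 and 0.014 m and angle between the x axis of crate and the x axis of bay, either way round below 0.09 rad and angle between crate's own z axis and vertical below 0.04 rad and height (world z) of crate below 0.005 m and linear speed of crate below 0.01 m/s); the robot touches nothing.
It fails at once if the crate rocks or tips by more than 0.12 rad (angle between crate's own z axis and vertical above 0.12 rad).
It fails at once if the crate is lifted off the bench (height (world z) of crate above 0.012 m).
It fails at once if the fingers touch the upper part of the crate (touch it with the grasp point more than 70 mm above the bench) (contact force between the fingers and crate above 0.5 N and height (world z) of the grasp point above 0.07 m).
It fails at once if the robot touches a bottle in the crate (contact force between any of the fingers, the arm and left_bottle above 0.5 N or contact force between any of the fingers, the arm and right_bottle above 0.5 N).
It fails at once if a bystander is moved by more than 25 mm or knocked over (distance of any of flask, tube, dish, timer, wash, tube_b from where it was at the start of the episode above 0.025 m or angle between any of flask, tube, wash, tube_b's own z axis and vertical above 0.3 rad).
It also fails if it takes over 38 s, if anything falls off the work surface, if the arm or the gripper's body presses on something with over 40 N, if the wrist force passes 120 N, or if a joint passes its speed limit or range.

## Working session

There is one attempt and no reset: what is moved stays moved. The work goes in short steps, each a Python script; the robot and the scene stay as the last script left them, time stands still between calls to the robot, and variables do not carry over. Pictures are saved under pics/ and viewed, at most 10 in all, crops included, and the job is handed in when it is done.

```bash
mkdir -p pics; ls; python3 - <<'E'
from cell import *
import cv2, numpy as np
for c in ["top","side"]:
    f=grab_frame(c); cv2.imwrite(f"pics/{c}0.png",f["img"][:,:,::-1])
    print(c,f["fx"],f["fy"],f["cx"],f["cy"]); print(np.round(f["cam_to_world"],4).tolist())
    for n in ["crate","crate_push","bay"]:
        print(n,[(np.round(d["centre"],1).tolist(),round(d["score"],2)) for d in tip_of(c,n)])
    for n in ["left_bottle","flask","tube","dish","timer","wash"]:
        print(n,[(np.round(d["centre"],1).tolist(),round(d["score"],2)) for d in tip_of(c,n)])
print(get_state())
E
```

```text
pics
top 601.9360149993511 601.9360149993511 334.86599175673155 241.8452279798024
[[-0.0092, -0.996, 0.0891, 0.4034], [-1.0, 0.0089, -0.0036, -0.0358], [0.0028, -0.0891, -0.996, 1.5569], [0.0, 0.0, 0.0, 1.0]]
crate [([261.8, 312.1], 0.72), ([350.4, 252.1], 0.68)]
crate_push [([355.4, 281.7], 0.93), ([279.5, 325.1], 0.8), ([351.4, 252.1], 0.73), ([179.1, 253.6], 0.64)]
bay []
left_bottle [([335.5, 255.6], 0.83), ([255.1, 320.2], 0.56)]
flask [([265.6, 204.2], 0.62)]
tube [([481.4, 254.1], 0.66), ([399.9, 182.1], 0.57)]
dish [([253.6, 253.1], 0.62)]
timer [([422.5, 224.2], 0.94)]
wash [([176.7, 253.9], 0.89)]
side 564.327552776886 564.327552776886 326.6633750863925 240.42408208122515
[[-0.9821, -0.141, 0.1248, 0.4022], [-0.1871, 0.6547, -0.7324, 0.9497], [0.0216, -0.7426, -0.6694, 0.9295], [0.0, 0.0, 0.0, 1.0]]
crate [([354.5, 242.7], 0.6), ([402.2, 322.8], 0.6)]
crate_push [([423.4, 307.2], 0.75), ([383.8, 236.3], 0.59)]
bay []
left_bottle [([418.7, 326.2], 0.8), ([354.3, 250.5], 0.76)]
flask [([276.9, 300.9], 0.94)]
tube [([290.5, 197.0], 0.7), ([375.8, 167.6], 0.55), ([334.0, 191.5], 0.37)]
dish [([334.3, 315.5], 0.91)]
timer [([333.6, 193.3], 0.64)]
wash [([317.4, 401.9], 0.77)]
{'clock': 1.0, 'q': array([ 1.10477096e+00,  3.26177882e-01, -1.92568350e-01,  1.05201706e+00,
        1.56975150e-05,  1.43656746e+00]), 'joint_velocities': array([ 0.00062109,  0.00131654,  0.00112144,  0.00225042, -0.00154263,
       -0.00024803]), 'tau': array([ 1.34917414e-04, -4.43336570e+01,  2.62760425e+01,  1.11597183e-03,
       -6.20229389e-05, -2.58920085e-08]), 'position': array([0.17917114, 0.52002897, 0.23130493]), 'eef_rot': array([-5.18796449e-01, -3.09845474e+00, -5.68593511e-05]), 'contact_force': array([-0.96892162,  0.10184385,  0.22634656]), 'wrist_torque': array([0.01028805, 0.0133231 , 0.04248104]), 'grasp_force': 0.0, 'finger_gap': 0.9998651930719892}
```

View pics/top0.png

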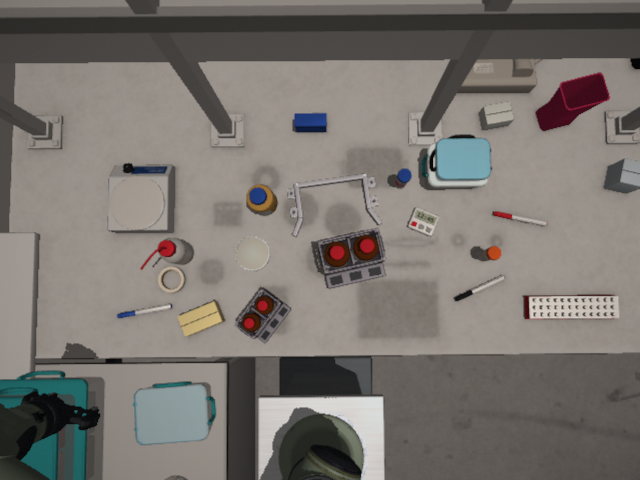

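View pics/side0.png

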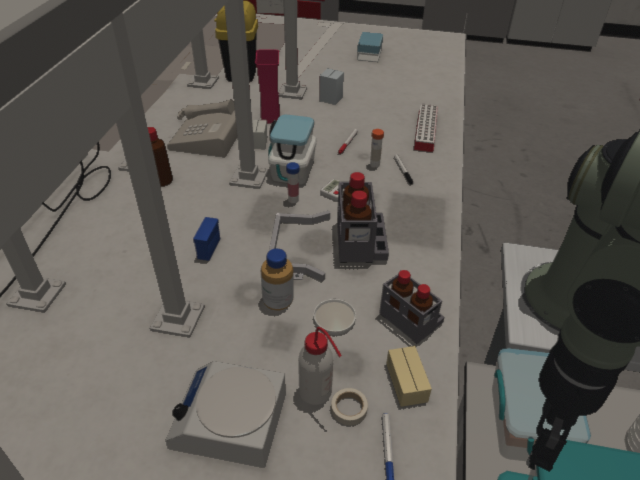

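The top view shows the large crate at about (347,258), with its ledge towards the robot. The bay is above it, its rear rail running from (297,185) to (368,178). The small look-alike is at (263,315). I'll zoom in for the outlines.

```bash
python3 - <<'E'
import cv2
a=cv2.imread("pics/top0.png")[165:295,270:400]; cv2.imwrite("pics/topc.png",cv2.resize(a,(598,598),interpolation=cv2.INTER_CUBIC))
a=cv2.imread("pics/side0.png")[160:290,240:410]; cv2.imwrite("pics/sidec.png",cv2.resize(a,(782,598),interpolation=cv2.INTER_CUBIC))
E
```

```text
(no output)
```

View pics/topc.png

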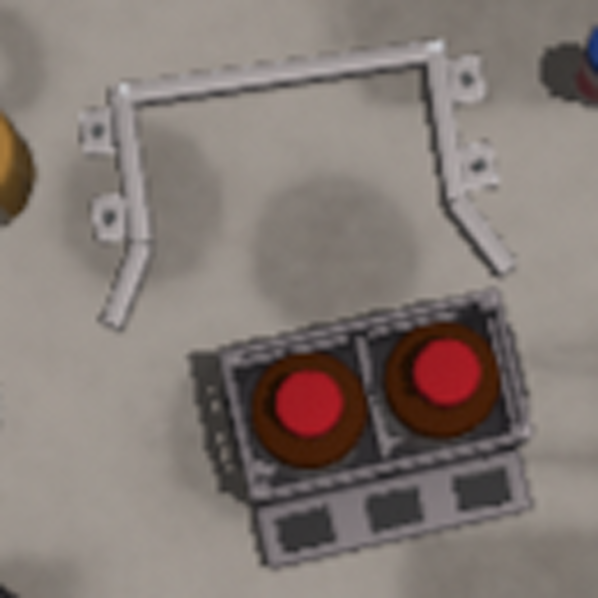

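View pics/sidec.png

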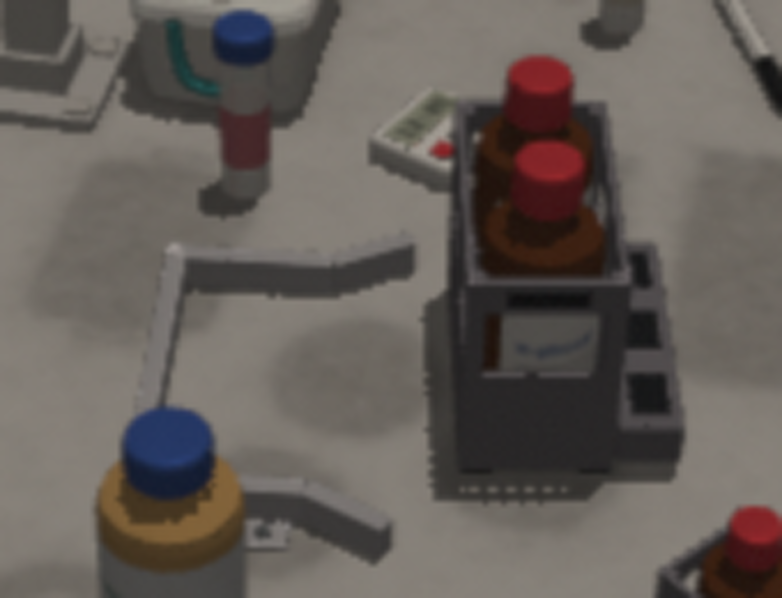

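The crops put the crate rim corners at (222,352), (495,290), (531,435) and (250,500) in the top crop. The bay's inner rear corners are at about (133,104) and (428,68) there. The crate is yawed about 12° and the bay about 7°. Next I'll fit planar poses to these landmarks.

```bash
cat > h.py <<'E'
import numpy as np, cv2
from scipy.optimize import least_squares
def proj(f,P):
    T=np.linalg.inv(f["cam_to_world"]); p=(T[:3,:3]@np.asarray(P).T).T+T[:3,3]
    return np.c_[f["fx"]*p[:,0]/p[:,2]+f["cx"], f["fy"]*p[:,1]/p[:,2]+f["cy"]]
def place(s,M):
    M=np.asarray(M,float); c,n=np.cos(s[2]),np.sin(s[2])
    return np.c_[s[0]+c*M[:,0]-n*M[:,1], s[1]+n*M[:,0]+c*M[:,1], M[:,2]]
def fit(obs,s0):
    "obs: list of (frame, model pts, pixels)"
    r=least_squares(lambda s: np.concatenate([(proj(f,place(s,M))-px).ravel() for f,M,px in obs]),s0,loss="soft_l1")
    return r.x,[np.round(proj(f,place(r.x,M))-px,1).tolist() for f,M,px in obs]
def onplane(f,px,z):
    C=f["cam_to_world"]; d=C[:3,:3]@np.array([(px[0]-f["cx"])/f["fx"],(px[1]-f["cy"])/f["fy"],1]); o=C[:3,3]
    return o+d*(z-o[2])/d[2]
E
python3 - <<'E'
from cell import *
from h import *
t=grab_frame("top"); s=grab_frame("side")
T=lambda L: np.array(L)/4.6+[270,165]
S=lambda L: np.array(L)/4.6+[240,160]
h=.129
cr=[[.04,.075,h],[.04,-.075,h],[-.04,-.075,h],[-.04,.075,h],[-.075,.075,.034],[-.075,-.075,.034]]
ct=T([(222,352),(495,290),(531,435),(250,500),(270,565),(533,508)])
cs=S([(470,285),(460,105),(605,100),(630,280),(683,428),(655,245)])
for o in ([(t,cr,ct)],[(s,cr,cs)],[(t,cr,ct),(s,cr,cs)]):
    x,r=fit(o,[.4,-.05,.1]); print("crate",np.round(x,4),r)
b=[[.04,.083,.022],[.04,-.083,.022],[-.04,.083,.022],[-.04,-.083,.022],[-.08,.105,.022],[-.08,-.105,.022]]
bt=T([(133,104),(428,68),(150,238),(447,200),(124,330),(500,275)])
bs=[[.04,-.083,.022],[-.04,-.083,.022],[-.08,-.105,.022]]
bsp=S([(183,262),(335,265),(413,245)])
for o in ([(t,b,bt)],[(t,b,bt),(s,bs,bsp)]):
    x,r=fit(o,[.5,-.03,.1]); print("bay",np.round(x,4),r)
for n,z in [("flask",0),("tube",0),("dish",0),("timer",0),("wash",0)]:
    for d in tip_of("top",n)[:2]: print(n,np.round(onplane(t,d["centre"],z),3))
E
```

```text
crate [ 0.5102 -0.0803  0.2159] [[[-1.2, -0.4], [0.7, -0.9], [0.6, 0.2], [0.1, 0.2], [-0.6, 0.9], [0.1, 0.0]]]
crate [ 0.5082 -0.0742  0.2121] [[[-1.0, 0.0], [-1.5, -1.2], [0.2, -0.0], [0.5, 1.2], [0.6, 0.3], [0.4, -0.8]]]
crate [ 0.5093 -0.0788  0.2138] [[[-1.8, -0.1], [0.1, -0.5], [-0.0, 0.7], [-0.6, 0.5], [-1.3, 1.2], [-0.6, 0.5]], [[-1.1, -1.4], [-1.7, -2.4], [-0.1, -1.2], [0.2, -0.3], [0.4, -1.2], [0.1, -2.1]]]
bay [ 0.652  -0.0381  0.1252] [[[0.3, 0.3], [-0.1, -0.4], [0.6, 1.6], [0.1, 1.3], [-0.2, -1.9], [-0.8, -0.8]]]
bay [ 0.6518 -0.0372  0.1249] [[[-0.0, 0.3], [-0.4, -0.3], [0.3, 1.7], [-0.3, 1.4], [-0.6, -1.8], [-1.2, -0.7]], [[1.4, -2.3], [-0.1, -1.2], [-0.6, -1.4]]]
flask [0.642 0.141 0.   ]
flask [ 0.512 -0.082  0.   ]
tube [ 0.699 -0.217  0.   ]
tube [ 0.496 -0.428  0.   ]
dish [0.517 0.175 0.   ]
timer [ 0.594 -0.27   0.   ]
wash [0.514 0.37  0.   ]
wash [ 0.44 -0.1   0.  ]
```

Both views agree. The crate is at about (0.5095, -0.0795, yaw 0.214) and the bay at about (0.652, -0.038, yaw 0.125). In the bay frame the crate starts 147 mm short, 24 mm to the right and 0.09 rad turned.

I'll push with the fingers open, as two contact points, which keeps the crate from swinging. The tool will be tilted back so the gripper body stays clear of the crate.

```bash
cat >> h.py <<'E'
from scipy.spatial.transform import Rotation as R
BAY=np.array([.652,-.038,.125]); TILT=.33; ZT=.005
def orient(yaw,tilt=TILT):
    s,c=np.sin(tilt),np.cos(tilt)
    return (R.from_euler("z",yaw)*R.from_matrix(np.array([[-c,0,s],[0,1,0],[-s,0,-c]]))).as_rotvec()
def tcp(s,back,z=ZT,lat=0.):
    "TCP for crate pose s with the TCP 'back' behind the ledge front"
    return place(s,[[-.075-back,lat,z]])[0]
def rel(s,b=BAY):
    c,n=np.cos(b[2]),np.sin(b[2]); d=np.asarray(s[:2])-b[:2]
    return np.array([c*d[0]+n*d[1],-n*d[0]+c*d[1],s[2]-b[2]])
def absol(r,b=BAY): return np.append(place(b,[[r[0],r[1],0]])[0][:2],b[2]+r[2])
E
python3 - <<'E'
from cell import *
from h import *
s=np.array([.5095,-.0795,.214]); o=orient(s[2])
for b,z in [(.05,.22),(.05,ZT),(0,ZT)]: print(tcp(s,b,z),ik(tcp(s,b,z),o))
print(ik(tcp(BAY,0),orient(BAY[2])))
movep(tcp(s,.05,.22),o)
move_l(tcp(s,.05,ZT),.12)
st=get_state(); print(st["position"],st["contact_force"],st["clock"])
a=grab_frame("side")["img"][150:310,300:500,::-1]
b=grab_frame("top")["img"][200:360,260:460,::-1]
cv2.imwrite("pics/pre.png",np.hstack([cv2.resize(i,(400,320),interpolation=cv2.INTER_CUBIC) for i in(a,b)]))
E
```

```text
[ 0.38735134 -0.10604629  0.22      ] [-0.6448656  -0.14458295 -0.80484292  0.69039259  0.2478638  -0.83133267]
[ 0.38735134 -0.10604629  0.005     ] [-0.6448656   0.31331359 -1.11696889 -0.07962992  0.2478638  -0.83133267]
[ 0.43621081 -0.09542778  0.005     ] [-0.5358032   0.35662326 -1.02431761 -0.05575142  0.22266911 -0.722208  ]
[-0.27634015  0.49135341 -0.73536469  0.03863791  0.12692872 -0.38177781]
[ 0.38769704 -0.10625193  0.00537857] [ 1.17100632 -0.0568883  -0.23743252] 5.6417
```

View pics/pre.png

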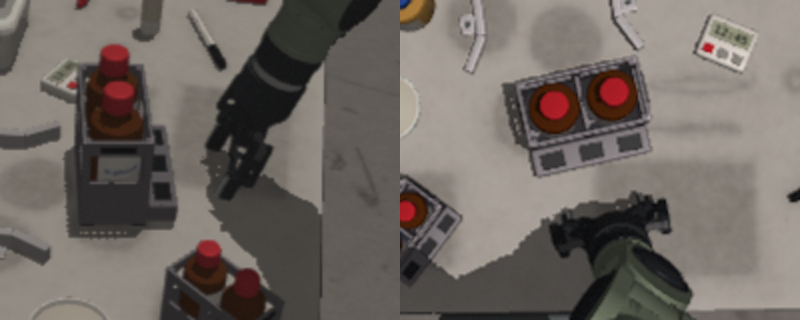

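In the crop pair, the open fingers sit low behind the ledge and parallel to it, at (565,232) and (665,208) in the top half. The arm is clear of the small crate. Next I'll touch the ledge, then make a first partial push and check.

```bash
python3 - <<'E'
from cell import *
from h import *
s=np.array([.5095,-.0795,.214])
hit=move_l(tcp(s,-.02),.03,until_force=3)
st=get_state(); p=st["position"]
c,n=np.cos(s[2]),np.sin(s[2]); d=p[:2]-s[:2]
back=-(c*d[0]+n*d[1])-.075; lat=-n*d[0]+c*d[1]
print(hit,"back",back,"lat",lat,st["contact_force"])
np.save("grip.npy",[back,lat])
r0=rel(s); print("rel",r0)
# push 70 mm along the bay, closing the sideways error, then check
for k in (.5,1):
    r=np.array([r0[0]+.062*k, r0[1]+.014*k, r0[2]])
    a=absol(r); move_l(tcp(a,back,lat=lat),.04,rot=orient(a[2]))
    st=get_state(); print(np.round(st["contact_force"],1),np.round(st["position"],4),st["clock"])
f=grab_frame("top"); cv2.imwrite("pics/p1.png",cv2.resize(f["img"][165:295,270:400,::-1],(598,598),interpolation=cv2.INTER_CUBIC))
a=grab_frame("side")["img"]; cv2.imwrite("pics/p1s.png",a[:,:,::-1])
E
```

```text
True back 0.0028226304784148837 lat 0.00026012971060662346 [-0.12596017 -0.4090167   0.24661848]
rel [-0.14656217 -0.02341005  0.089     ]
[-4.2 -0.9 -1.7] [ 0.4627 -0.0846  0.0047] 8.1917
[-1.5 -0.2 -1.2] [ 0.4938 -0.074   0.0053] 9.1333
```

View pics/p1.png

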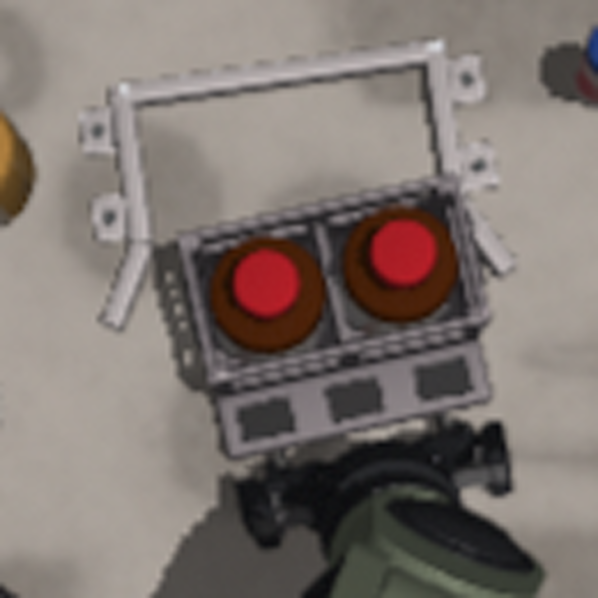

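The crate slid upright and true. Its rim corners are now at about (180,238), (460,180), (492,328) and (217,388), and its front is between the flares. Next I'll refit the pose, with the bay's points taken from the same picture, and push on.

```bash
python3 - <<'E'
from cell import *
from h import *
t=grab_frame("top"); T=lambda L: np.array(L)/4.6+[270,165]
h=.129; back,lat=np.load("grip.npy")
cr=[[.04,.075,h],[.04,-.075,h],[-.04,-.075,h],[-.04,.075,h],[-.075,.075,.034],[-.075,-.075,.034]]
x,e=fit([(t,cr,T([(180,238),(460,180),(492,328),(217,388),(232,457),(490,400)]))],[.57,-.06,.2])
print("fit",x,"rel",rel(x),e)
p=get_state()["position"]; d=p[:2]-x[:2]; c,n=np.cos(x[2]),np.sin(x[2])
print("contact back,lat in crate:",-(c*d[0]+n*d[1])-.075,-n*d[0]+c*d[1])
print("expected rel",[-.0846,-.0094,.089])
E
```

```text
fit [ 0.5684304  -0.06114165  0.20543635] rel [-0.08580274 -0.01254207  0.08043635] [[[-0.2, -0.2], [0.2, -0.8], [0.5, -0.5], [-1.2, -0.2], [-0.5, 1.2], [1.2, 1.0]]]
contact back,lat in crate: 0.0007592255075849347 0.0025886563254531696
expected rel [-0.0846, -0.0094, 0.089]
```

The fit matches the commanded path to about 3 mm. I'll straighten it into the bay and then press gently against the rear rail.

```bash
python3 - <<'E'
from cell import *
from h import *
back,lat=.0018,.0014
go=lambda r,v,**k:(lambda a: move_l(tcp(a,back,lat=lat),v,rot=orient(a[2]),**k))(absol(r))
for r in [(-.06,-.003,.08),(-.033,0,.04),(-.01,0,0)]:
    hit=go(r,.04,until_force=35); st=get_state(); print(hit,np.round(st["contact_force"],1),np.round(st["position"],4),st["clock"])
    if hit: break
else:
    hit=go((.012,0,0),.02,until_force=15); st=get_state()
    print("rail",hit,np.round(st["contact_force"],1),np.round(st["position"],4),st["clock"])
p=st["position"]; print("implied rel x",rel([p[0],p[1],0])[0]+.075+back)
f=grab_frame("top")["img"][145:275,270:400,::-1]; g=grab_frame("side")["img"][160:290,240:370,::-1]
cv2.imwrite("pics/p2.png",np.hstack([cv2.resize(i,(400,400),interpolation=cv2.INTER_CUBIC) for i in(f,g)]))
E
```

```text
False [-2.3 -1.8 -2.3] [ 0.5172 -0.0628  0.0049] 10.1
False [-3.4  0.6 -1.2] [ 0.543  -0.053   0.0049] 10.9417
False [-2.8  0.7 -1.1] [ 0.566  -0.0473  0.0051] 11.675
rail True [ 0.1  0.1 -0.2] [ 0.5756 -0.0459  0.0039] 12.3833
implied rel x 1.311659867584249e-05
```

View pics/p2.png

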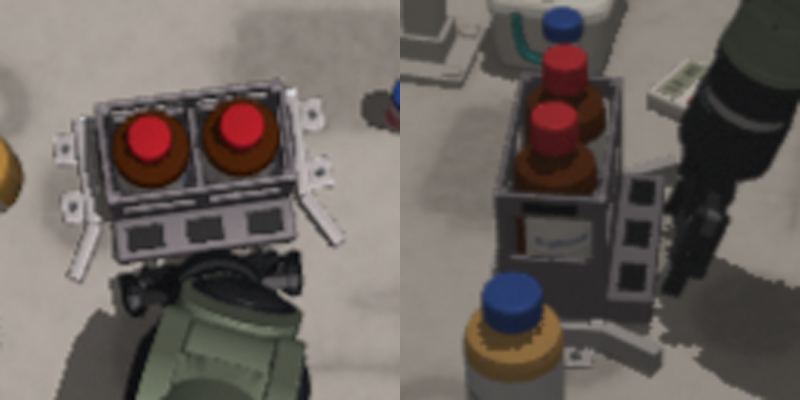

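The crate is in the bay, upright and square to the rails, and the force stop came at an implied x of about 0. I'll press once more, a little harder, to seat it squarely, then back off and check.

```bash
python3 - <<'E'
from cell import *
from h import *
back,lat=.0018,.0014; o=orient(BAY[2])
hit=move_l(tcp(absol((.012,0,0)),back,lat=lat),.02,until_force=25)
st=get_state(); p=st["position"]; print(hit,"implied x",rel([p[0],p[1],0])[0]+.075+back,np.round(st["contact_force"],1))
move_l(tcp(BAY,.07),.12)
move_l(tcp(BAY,.14,.12),.15)
print(get_state()["contact_force"],get_state()["clock"])
f=grab_frame("top"); cv2.imwrite("pics/p3.png",cv2.resize(f["img"][145:275,270:400,::-1],(598,598),interpolation=cv2.INTER_CUBIC))
E
```

```text
True implied x -0.0003388646524642397 [-0.  -0.6 -0.1]
[0.44153534 1.12696566 0.28212866] 14.75
```

View pics/p3.png

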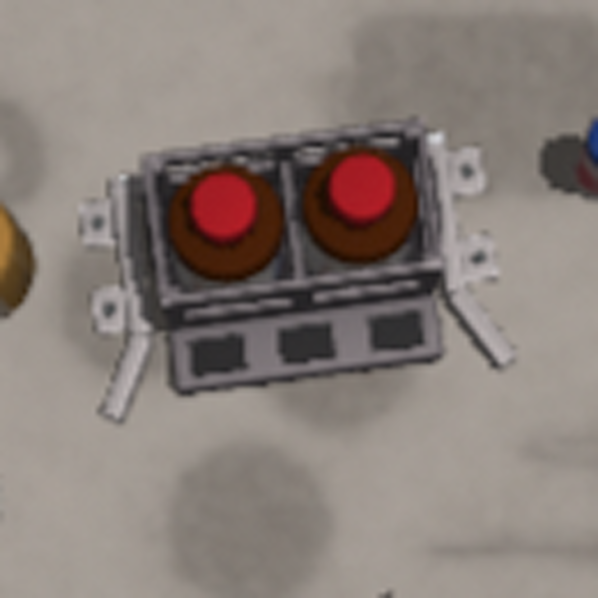

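The robot is clear. The crate's far rim runs from (145,157) to (420,120), parallel to the bay. The second, 25 N press stopped at the same place (x ≈ 0), so the crate is flush.

```bash
python3 -c "
from cell import *
sleep(0.3); print(sign_off())"
```

```text
the job is handed in; nothing more can be done
None
```

I slid the crate upright into the bay and pressed it against the rear rail (within about 1 mm of home by the fingers' position), backed the arm off and handed the job in; the sign-off returned no verdict.

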